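# Corner-check the portion scale before a cupping

### The job

Check that the spring dial scale does not stick: with the fingertips press down on the rubber pad at the back left corner of its platform (left as you read the dial, back = away from the dial) until the pointer meets the marker tab on the dial's rim, hold it there a moment without running well past, and let the platform come all the way up again. Then do the same on the pad at the opposite corner, front right, and finish with the pointer back at zero. Only press: do not lift, shove or tip the scale, and leave the bowls, jar and spoon where they are.

Things in the scene. Friction and masses are not known exactly. Their poses are not given: they have to be found in the camera images.
- scale: Grey spring dial scale, about 1.9 kg, standing loose on four rubber feet. Origin: on the table under the centre of the platform. x points to the dial side (front), y to the right as a person reading the dial sees it, z up. Footprint x -78 to +190 mm, y -90 to +90 mm; in front of the platform a wedge, at most 112 mm high, carries the dial.
- dial_centre (a point): Centre of the round white dial, on a face that slopes 45 degrees (looks up and to the front), at x 138, z 62 mm of the scale. 40 ticks; zero at the top, readings grow clockwise, one full turn is 2 kg; a middle tick every 100 g (0.314 rad), the longest ticks at 0, 500, 1000 and 1500 g.
- platform_centre (a point): Centre of the steel platform's top (150 mm in x, 172 mm in y), 125 mm above the table at rest. The platform is a cap that stays level and slides straight down on its spring, 15 mm and about 9.8 N (plus 0.3 N to start) per kg on the dial, wherever it is pressed; travel 28 mm; it springs back up by itself.
- pad_back_left: Black rubber disc, 30 mm across, 3 mm thick, on the platform at its back left corner (scale x -52, y -62 mm). Origin: centre of its top, 128 mm above the table at rest. Pressed first.
- pad_front_right: The same disc at the opposite, front right corner (scale x +52, y +62 mm). Origin: centre of its top. Pressed second. Two more such discs lie on the other two corners.
- pointer (a joint): Angle of the black pointer in rad, clockwise as read: 0 = zero (straight up the slope), 6.283 = 2 kg; 0.209 rad for each mm that the platform goes down.
- marker (a joint): Angle of the portion marker in rad, in the same sense as the pointer: the pointer meets the marker where both angles are equal. It is a small black tab on the aluminium rim ring around the dial, set somewhere between 550 and 950 g, and keeps its place.
- pointer_tip (a point): Tip of the pointer, 50 mm from the dial centre.
- marker_tip (a point): Point on the dial that the marker tab points at, 50 mm from the dial centre; its x axis points to the dial centre, its y axis clockwise as read, z out of the face.
- bowl: Plum-coloured cupping bowl, 104 mm across, 55 mm high, loose, beside the scale. Origin: centre of its underside. To be left alone.
- bowl_small: Pale green cupping bowl, 96 mm across, 50 mm high, loose, beside the scale. Origin: centre of its underside. To be left alone.
- jar: Amber jar with a steel cap, 74 mm across, 105 mm high, loose, beside the scale. Origin: centre of its underside. To be left alone.
- spoon: Steel cupping spoon, 170 mm long, lying loose along its x axis on the right of the scale. To be left alone.

How it is judged (in metres and radians):
On the way, in this order (a step that is already met when the one before it is completed fails the run):
1. the back left pad is pressed by the fingers (over 2 N) with the pointer tip within one 100 g division (15 mm along the rim) of the marker, for 0.3 s (contact force between the fingers and pad_back_left above 2 N and distance between pointer_tip and marker_tip below 0.015 m), for 0.3 s.
2. the platform is let go and the pointer is back at zero (value of joint pointer below 0.12 rad and contact force between the fingers and scale below 0.2 N), for 0.2 s.
3. the front right pad is pressed by the fingers (over 2 N) with the pointer tip within one 100 g division (15 mm along the rim) of the marker, for 0.3 s (contact force between the fingers and pad_front_right above 2 N and distance between pointer_tip and marker_tip below 0.015 m), for 0.3 s.
At the end, for the whole second after the job is handed in: Both corners pressed to the marker and let go; the pointer is back within 40 g of zero and at rest; the scale stands within 15 mm of where it was, level; bowls, jar and spoon within 20 mm of where they were (value of joint pointer below 0.12 rad and velocity of joint pointer between -0.3 and 0.3 rad/s and distance of scale from where it was at the start of the episode below 0.015 m and angle between scale's own z axis and vertical below 0.05 rad and distance of each of bowl, bowl_small, jar, spoon from where it was at the start of the episode below 0.02 m); the robot touches nothing.
It fails at once if the pointer is driven far past the marker (25 mm along the rim, about 165 g) (y of pointer_tip in the frame of marker_tip above 0.025 m).
It fails at once if the scale is lifted, tipped or shoved (15 mm, or 0.1 rad) (distance of scale from where it was at the start of the episode above 0.015 m or angle between scale's own z axis and vertical above 0.1 rad).
It fails at once if a bowl, the jar or the spoon is pushed or lifted (20 mm) (distance of any of bowl, bowl_small, jar, spoon from where it was at the start of the episode above 0.02 m).
It also fails if it takes over 45 s, if anything falls off the work surface, if the arm or the gripper's body presses on something with over 40 N, if the wrist force passes 120 N, or if a joint passes its speed limit or range.

### The arm

A 7-joint arm with a two-finger parallel gripper is mounted at the origin on the work surface. World frame = base frame: x ahead of the robot, y to its left, z up, the work surface at z = 0. Lengths are in mm, angles in rad, forces in N, time in s.
With the tool pointing down it reaches from about 425 to 950 mm from the base axis. Payload 4.7 kg.
Tool frame: the origin (TCP) lies at the very end of the fingers, on their centre line; the grasp point (between the pads) lies 19 mm behind it; z points along the fingers, y is the line along which they close (so a half turn about z gives the same grasp; the last joint's range is limited). The gripper opens to 85 mm and grips with 20 to 120 N. Pads are 22 mm wide; open, the fingers measure 114 mm over their backs; the gripper's body (76 mm by 85 mm) begins 54 mm behind the grasp point. The pads swing forward as they close: fully open they stand 13 mm farther back than shut.
Start: joints at [-1.193, 0.469, -0.049, 1.532, 0.024, 1.141, -0.082], TCP at [267.041, 619.952, 199.935] pointing down, gripper open.
Joint ranges: [-2.59, 2.59], [-0.33, 1.99], [-1.39, 1.29], [0.1, 2.45], [-1.04, 4.18], [0.21, 1.99], [-2.66, 2.66]. Speed limits (rad/s): [2.57, 2.57, 3.14, 3.14, 3.14, 3.14, 3.14].

### API

Orientations are given as a rotation vector (axis times angle).
In Python, from workcell import sense, imaging, manip gives the robot as it stands.
- The arm moves only by the tool jog_arm, never from a script. Its argument "rows" is a list that holds one entry, the list of rows, each a list of 7 numbers: the shift along the world's x, y, z in mm, then the turn, a rotation vector about the world's x, y, z in degrees, then the opening, from -1 (shut) to 1 (fully open). In form: [[[dx, dy, dz, ax, ay, az, gripper], ...]]. A call has 1 to 12 rows; each row is the pose to reach, as a shift and turn from the pose commanded when the call began; what a row does not reach only later rows make up. A row lasts 1/12 s, in which the tool goes at most 41.7 mm and 7.16 degrees, less where a joint would pass 70% of its speed; a pose out of reach is approached as far as the arm can. A call with a gripper value outside its range is refused whole. The fingers move at their own pace and stop on an object; the grip force is fixed at half the most. Time passes only in rows, so rows that repeat a pose let the fingers close. It gives the time, the measured TCP pose, the force, the opening and the grip force at its end, in the units of the state.
- sense(): the state, without advancing time (a new reading comes with each control period).
- imaging.snapshot(name): name is "scene" or "top" or "wrist"; returns a dict with "image" (400x640x3 uint8, red, green, blue), "range_z" (400x640 float32, mm along the optical axis (not along the pixel's ray), 0 where there is no reading), "fx", "fy", "cx", "cy" (pixels), "rvec" (rotation vector, rad) and "tvec" (3), from world to camera coordinates, as OpenCV has them; the wrist camera has in their place "hand_eye" (4x4, takes a point from camera to tool coordinates, whose origin is the TCP and whose axes are the flange's). Camera axes: x right, y down, z forward; pixel columns grow to the right and rows downward; lengths in mm; the calibration is good to about 2 mm. A picture is of the moment at which its call begins: read the wrist's pose just before it.
- manip.hand_in(): hands the job in; it is judged then, once.
The state is a dict: "time_s": time; "qpos": joint angles; "dq": joint speeds; "joint_efforts": joint torques, N m; "position": TCP position; "tcp_rot": TCP orientation; "ft_force": force on the tool from outside, world axes, zero at the start; "wrist_torque": the same for the moment, N m; "finger_gap": opening from 0.0 (shut) to 1.0 (fully open); "gripper_force": force on a finger pad.
Only numpy, scipy, OpenCV 4.12 (cv2) and the standard library are available. Lean on these libraries where they do the work, as an engineer would, in place of code of your own. Each camera call takes 0.05 s, during which the arm holds its last target. There are 200 camera calls.

## Working session

There is one attempt and no reset: what is moved stays moved. The work goes in short steps, Python scripts to look and compute and a tool call to move; the robot and the scene stay as the last step left them, time stands still between calls to the robot, and variables do not carry over. Pictures are saved under pics/ and viewed, at most 10 in all, crops included, and the job is handed in when it is done.

Besides the shell and the picture viewer there is one more tool, called after "Call:" by a JSON object that holds its "api" and its "payload", one argument or row to a line. jog_arm: Moves the arm, as the interface text tells. Its arguments: {"type":"object","properties":{"rows":{"type":"array","items":{"type":"array","items":{"type":"array","items":{"type":"number"}}}}},"required":["rows"]}

```bash
mkdir -p pics; cat > h.py <<'E'
import numpy as np,cv2
from workcell import sense,imaging,manip
def snap(n,f=None):
    s=imaging.snapshot(n)
    if f: cv2.imwrite('pics/'+f,s['image'][:,:,::-1])
    return s
def cam(s):
    R=cv2.Rodrigues(np.array(s['rvec'],float))[0];t=np.array(s['tvec'],float).ravel();return R,t
def ray(s,u,v):
    R,t=cam(s);d=R.T@np.array([(u-s['cx'])/s['fx'],(v-s['cy'])/s['fy'],1.]);return -R.T@t,d
def onz(s,u,v,z):
    o,d=ray(s,u,v);return o+d*(z-o[2])/d[2]
def cloud(s):
    R,t=cam(s);Z=s['range_z'];v,u=np.indices(Z.shape)
    P=np.stack([(u-s['cx'])/s['fx']*Z,(v-s['cy'])/s['fy']*Z,Z],-1)
    return (P-t)@R
E
python3 - <<'E'
from h import *
a=snap('scene','s0.png');b=snap('top','t0.png')
print(sense()['tcp_rot'],sense()['time_s'])
for s in(a,b): R,t=cam(s);print(-R.T@t,R[2],s['fx'])
E
```

```text
[-6.34511008e-01 -3.07652278e+00  2.75843364e-03] 0.1
[1512.11318118 -150.18251477 1061.92737654] [-0.69650112  0.19125157 -0.69159889] 474.39758276087736
[ 494.66579079  122.30825072 1091.70877965] [ 0.06754218 -0.02430992 -0.99742021] 404.7273191749852
```

View pics/t0.png

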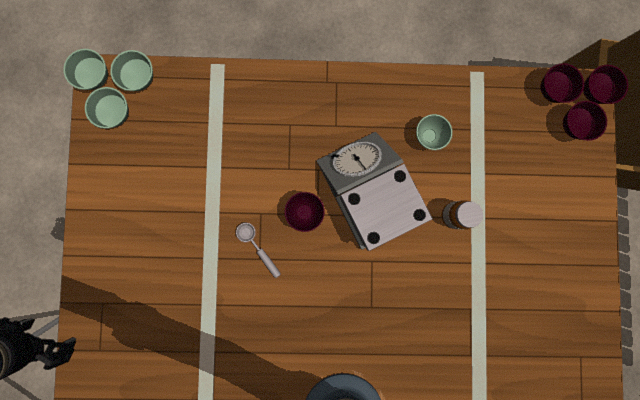

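View pics/s0.png

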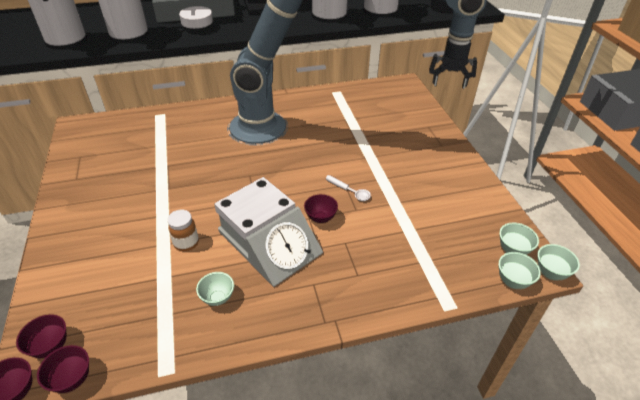

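The top view shows the scale with its front facing up-left. The pads are at (354,199) front right, (400,176), (374,238) and (419,215) back left. The dial is near (358,158), and the marker tab is at about (308,250) in the scene view and (334,156) in the top view.

```bash
cat >> h.py <<'E'
def blobs(s,box,thr=60,lo=25,hi=400):
    x0,y0,x1,y1=box;m=(s['image'][y0:y1,x0:x1].max(2)<thr).astype(np.uint8)
    n,l,st,c=cv2.connectedComponentsWithStats(m)
    return [(c[i]+[x0,y0],st[i,4]) for i in range(1,n) if lo<=st[i,4]<=hi]
def tri(s1,p1,s2,p2):
    o1,d1=ray(s1,*p1);o2,d2=ray(s2,*p2)
    k=np.linalg.lstsq(np.stack([d1,-d2],1),o2-o1,rcond=None)[0]
    a=o1+k[0]*d1;b=o2+k[1]*d2;return (a+b)/2,np.linalg.norm(a-b)
E
python3 - <<'E'
from h import *
a=snap('scene');b=snap('top')
for s,box in((a,(215,175,325,285)),(b,(315,130,435,250))):
    for c,n in blobs(s,box,60,8): print(np.round(c,1),n,np.round(onz(s,*c,128),1))
cv2.imwrite('pics/c0.png',np.hstack([cv2.resize(s['image'][y:y+100,x:x+100,::-1],(400,400),interpolation=cv2.INTER_CUBIC) for s,x,y in((a,235,195),(b,310,115))]))
E
```

```text
[261.1 183.4] 25 [468.2 -51.4 128. ]
[283.5 201.9] 34 [560.1  -3.  128. ]
[308.8 205.4] 71 [590.9  63.  128. ]
[225.4 202.8] 31 [ 524.6 -161.7  128. ]
[317.1 219.4] 58 [649.2  72.2 128. ]
[247.3 223.1] 38 [ 616.8 -113.4  128. ]
[407.8 139.9] 10 [ 702.9 -134.1  128. ]
[417. 141.] 8 [ 700.8 -156.6  128. ]
[333.7 158. ] 79 [654.3  45.1 128. ]
[356.  157.7] 26 [656.2  -8.8 128. ]
[399.7 175.9] 101 [ 614.5 -115.   128. ]
[353.8 198.5] 101 [557.7  -4.6 128. ]
[318.1 211.5] 197 [524.8  80.3 128. ]
[419.1 214.6] 101 [ 522.5 -162.2  128. ]
[373.2 237.6] 105 [465.4 -52.2 128. ]
```

View pics/c0.png

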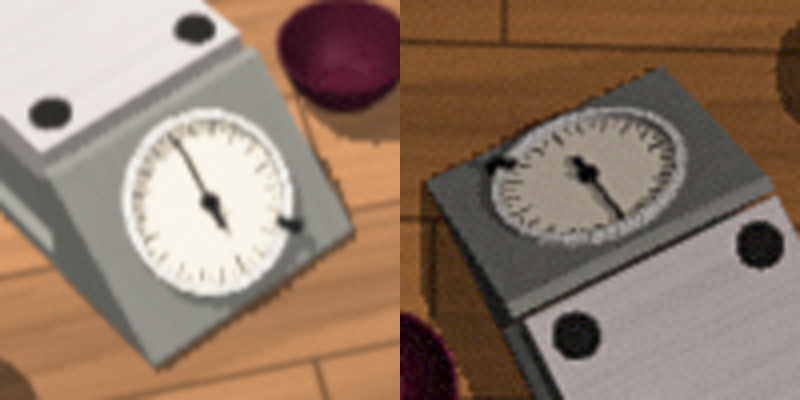

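The pointer rests at zero, up the slope. The marker tab is at scene (307.5,251.2) and top (335,155.7).

```bash
cat >> h.py <<'E'
def frame(P): # P: bl, fl, fr, br pads
    c=np.mean(P,0);x=(P[1]+P[2]-P[0]-P[3]);x[2]=0;x/=np.linalg.norm(x);z=np.array([0,0,1.]);y=np.cross(z,x)
    o=c.copy();o[2]=0;return o,np.stack([x,y,z],1)
def dial_ang(s,o,F,u,v):
    n=F@np.array([1,0,1])/2**.5;up=F@np.array([-1,0,1])/2**.5;r=F[:,1]
    C=o+F@np.array([138,0,62.]);e,d=ray(s,u,v);p=e+d*((C-e)@n)/(d@n)-C
    return np.arctan2(p@r,p@up)%(2*np.pi),np.linalg.norm(p)
E
python3 - <<'E'
from h import *
a=snap('scene');b=snap('top')
pr=[((225.4,202.8),(419.1,214.6)),((247.3,223.1),(399.7,175.9)),((283.5,201.9),(353.8,198.5)),((261.1,183.4),(373.2,237.6))]
P=[]
for p,q in pr:
    x,e=tri(a,p,b,q);P.append(x);print(np.round(x,1),round(e,1))
o,F=frame(np.array(P));print(o,np.degrees(np.arctan2(F[1,0],F[0,0])))
for s,u in((a,[(307.5,251.2),(278.8,229.5),(287.5,245.5)]),(b,[(335,155.7),(365.5,169),(356.5,158.3)])):
    for w in u: print(dial_ang(s,o,F,*w))
np.savez('f.npz',o=o,F=F,P=P)
for x,y in((-52,-62),(52,62)):print(o+F@[x,y,128])
E
```

```text
[ 522.6 -162.2  126.4] 0.8
[ 615.  -114.3  126.4] 2.0
[558.   -3.8 126.3] 2.3
[465.5 -51.9 126.1] 1.4
[540.28662204 -83.03648524   0.        ] 27.431632167729806
(np.float64(2.3475665859244583), np.float64(68.24855234678286))
(np.float64(0.07743885317186326), np.float64(47.92803971655093))
(np.float64(2.25735749928331), np.float64(4.612174993521276))
(np.float64(2.494563716820419), np.float64(66.55665546345203))
(np.float64(6.2332907839822385), np.float64(47.82815405732608))
(np.float64(3.4832262132457563), np.float64(4.763459540258251))
[ 522.69621228 -162.02115137  128.        ]
[557.87703181  -4.05181911 128.        ]
```

Call:
{"api": "jog_arm", "payload": {
  "rows": [
    [[20,-33,0,0,0,0,-1],[40,-66,0,0,0,0,-1],[62,-98,0,0,0,0,-1],[82,-130,0,0,0,0,-1],[103,-162,0,0,0,0,-1],[123,-195,0,0,0,0,-1],[144,-228,0,0,0,0,-1],[164,-260,0,0,0,0,-1],[185,-292,0,0,0,0,-1],[205,-325,0,0,0,0,-1],[226,-358,0,0,0,0,-1],[246,-390,0,0,0,0,-1]]
  ]
}}

```text
time_s: 1.3
position: [513.9, 228.0, 200.2]
tcp_rot: [0.635, 3.076, 0.001]
ft_force: [0.8, 0.2, -0.5]
finger_gap: -0.003
gripper_force: 0.0
```

Call:
{"api": "jog_arm", "payload": {
  "rows": [
    [[0,-36,0,0,0,0,-1],[1,-72,0,0,0,0,-1],[2,-108,0,0,0,0,-1],[3,-144,0,0,0,0,-1],[4,-180,0,0,0,0,-1],[5,-216,0,0,0,0,-1],[6,-252,0,0,0,0,-1],[7,-288,0,0,0,0,-1],[8,-324,0,0,0,0,-1],[9,-360,0,0,0,0,-1],[9,-392,0,0,0,0,-1],[9,-392,-20,0,0,0,-1]]
  ]
}}

```text
time_s: 2.3
position: [523.6, -171.5, 183.7]
tcp_rot: [0.649, 3.064, -0.007]
ft_force: [0.6, -1.3, 0.1]
finger_gap: -0.001
gripper_force: 0.0
```

Call:
{"api": "jog_arm", "payload": {
  "rows": [
    [[0,0,-10,0,0,0,-1],[0,0,-20,0,0,0,-1],[0,0,-30,0,0,0,-1],[0,0,-36,0,0,0,-1],[0,0,-40,0,0,0,-1],[0,0,-40,0,0,0,-1]]
  ]
}}

```text
time_s: 2.8
position: [521.7, -161.0, 139.1]
tcp_rot: [-0.632, -3.076, -0.0]
ft_force: [0.3, -0.9, 0.2]
finger_gap: -0.003
gripper_force: 0.0
```

```bash
python3 - <<'E'
from h import *
s=sense();print(s['position'],s['tcp_rot'],s['qpos'])
a=snap('scene');b=snap('top')
cv2.imwrite('pics/c1.png',np.hstack([cv2.resize(s['image'][y:y+130,x:x+130,::-1],(400,400),interpolation=cv2.INTER_CUBIC) for s,x,y in((a,205,155),(b,310,115))]))
E
```

```text
[ 521.73549134 -161.02127113  139.06630158] [-6.31817391e-01 -3.07571860e+00 -3.36516665e-04] [-0.03091656  0.33004562  0.31530456  1.92224807 -0.12776364  0.91012956
  1.51282119]
```

View pics/c1.png

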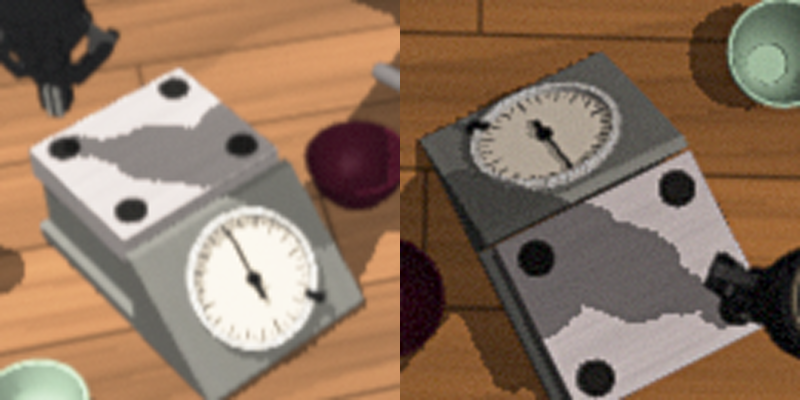

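The fingertips, at scene crop (57,112), look well short of the pad at (65,147). I'll check their height in the depth data.

```bash
python3 - <<'E'
from h import *
a=snap('scene');b=snap('top')
for s in(a,b):
    C=cloud(s);ok=(s['range_z']>0)&(np.hypot(C[...,0]-522,C[...,1]+161)<45)&(C[...,2]>134)&(C[...,2]<230)
    Q=C[ok];vu=np.argwhere(ok);i=np.argsort(Q[:,2])[:200:14]
    print(ok.sum());print(np.c_[Q[i],vu[i]].round(0))
s=a
R,t=cam(a);p=R@np.array([521.7,-161,139])+t;print(p[:2]/p[2]*a['fx']+[a['cx'],a['cy']], sense()['time_s'])
E
```

```text
246
[[ 532. -163.  173.  193.  223.]
 [ 535. -160.  182.  191.  224.]
 [ 528. -172.  186.  189.  219.]
 [ 534. -167.  191.  189.  221.]
 [ 526. -173.  195.  186.  218.]
 [ 527. -173.  200.  185.  218.]
 [ 535. -162.  205.  185.  222.]
 [ 536. -161.  212.  183.  222.]
 [ 523. -165.  216.  179.  220.]
 [ 541. -153.  218.  182.  225.]
 [ 541. -145.  220.  181.  228.]
 [ 522. -195.  222.  179.  208.]
 [ 518. -147.  223.  175.  226.]
 [ 539. -155.  224.  180.  224.]
 [ 526. -179.  225.  178.  214.]]
39
[[ 518. -154.  172.  216.  421.]
 [ 513. -152.  198.  218.  424.]
 [ 521. -133.  226.  214.  419.]]
[225.0556545 199.2668814] 3.0
```

Call:
{"api": "jog_arm", "payload": {
  "rows": [
    [[0,0,-3,0,0,0,-1],[0,0,-6,0,0,0,-1],[0,0,-8,0,0,0,-1],[0,0,-8,0,0,0,-1]]
  ]
}}

```text
time_s: 3.33
position: [521.6, -161.9, 131.4]
tcp_rot: [-0.634, -3.076, -0.0]
ft_force: [-0.8, 0.0, 0.1]
finger_gap: 0.002
gripper_force: 0.0
```

```bash
python3 - <<'E'
from h import *
st=sense();print(st['time_s'],st['position'],st['ft_force'])
a=snap('scene');st=sense()
q=snap('wrist');s=a
C=cloud(s);ok=(s['range_z']>0)&(np.hypot(C[...,0]-522,C[...,1]+161)<30)&(C[...,2]>134)&(C[...,2]<230)
Q=C[ok];i=np.argsort(Q[:,2])[:6];print(Q[i].round(),np.argwhere(ok)[i].tolist())
cv2.imwrite('pics/c2.png',np.hstack([cv2.resize(a['image'][165:230,180:284,::-1],(640,400),interpolation=cv2.INTER_CUBIC)[:,:400],cv2.resize(q['image'][:,:,::-1],(400,400))]))
E
```

```text
3.3333 [ 521.62218728 -161.9368144   131.39428193] [-0.81375107  0.01614535  0.10875099]
[[ 529. -164.  163.]
 [ 531. -167.  165.]
 [ 533. -159.  165.]
 [ 533. -162.  166.]
 [ 530. -159.  166.]
 [ 528. -172.  168.]] [[195, 223], [195, 222], [195, 225], [195, 224], [194, 225], [194, 220]]
```

View pics/c2.png

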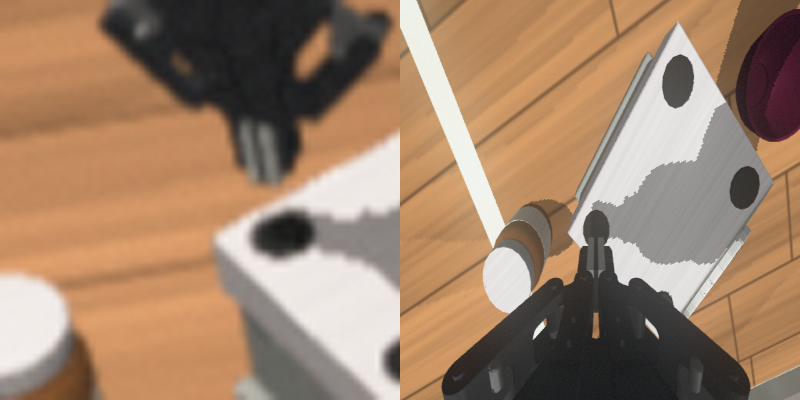

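The fingertip really is about 30 mm above the pad, so the reported TCP height and the picture disagree. I'll descend in careful steps and find contact by force.

Call:
{"api": "jog_arm", "payload": {
  "rows": [
    [[0,0,-3,0,0,0,-1],[0,0,-6,0,0,0,-1],[0,0,-9,0,0,0,-1],[0,0,-12,0,0,0,-1],[0,0,-15,0,0,0,-1],[0,0,-15,0,0,0,-1]]
  ]
}}

```text
time_s: 3.93
position: [521.5, -161.9, 116.1]
tcp_rot: [-0.634, -3.075, -0.0]
ft_force: [-0.5, -0.3, -0.2]
finger_gap: 0.005
gripper_force: 0.0
```

```bash
cat > m.py <<'E'
from h import *
import sys
st=sense();print(st['time_s'],st['position'],st['ft_force'])
f=np.load('f.npz');a=snap('scene')
C=cloud(a);cx,cy=map(float,sys.argv[1:3])
ok=(a['range_z']>0)&(np.hypot(C[...,0]-cx,C[...,1]-cy)<22)&(C[...,2]>134)&(C[...,2]<230)
Q=C[ok];i=np.argsort(Q[:,2])[:4];print(Q[i].round(),np.argwhere(ok)[i].tolist())
# pointer: darkest direction on the rectified dial (scene view)
o,F=f['o'],f['F'];R,t=cam(a)
n=F@np.array([1,0,1])/2**.5;up=F@np.array([-1,0,1])/2**.5;r=F[:,1];D=o+F@np.array([138,0,62.])
# hub seen at 287.5,245.5: shift the centre to it
e,d=ray(a,287.5,245.5);D=e+d*((D-e)@n)/(d@n)
g=cv2.cvtColor(a['image'],cv2.COLOR_RGB2GRAY).astype(np.float32)
def prof(r0,r1):
    th=np.radians(np.arange(0,360,2));rr=np.arange(r0,r1,2.)
    P=D+rr[None,:,None]*(np.cos(th)[:,None,None]*up+np.sin(th)[:,None,None]*r)
    c=P@R.T+t;u=(c[...,0]/c[...,2]*a['fx']+a['cx']).astype(np.float32);v=(c[...,1]/c[...,2]*a['fy']+a['cy']).astype(np.float32)
    return np.degrees(th),cv2.remap(g,u,v,cv2.INTER_LINEAR).mean(1)
th,p=prof(22,36);j=np.argsort(p)[:4];print('pointer',th[j],p[j].round(),np.median(p))
th,p=prof(58,68);j=np.argsort(p)[:4];print('marker',th[j],p[j].round(),np.median(p))
E
python3 m.py 522 -162
```

```text
3.9333 [ 521.52494001 -161.90728951  116.14742438] [-0.47671822 -0.2981766  -0.21819249]
[[ 532. -161.  150.]
 [ 531. -166.  150.]
 [ 534. -158.  151.]
 [ 531. -158.  151.]] [[199, 225], [199, 223], [199, 226], [198, 226]]
pointer [  0. 358.   2. 356.] [148. 153. 160. 172.] 247.49567
marker [134. 136. 132. 138.] [ 51.  65.  69. 111.] 197.47626
```

Call:
{"api": "jog_arm", "payload": {
  "rows": [
    [[0,0,-4,0,0,0,-1],[0,0,-8,0,0,0,-1],[0,0,-11,0,0,0,-1],[0,0,-14,0,0,0,-1],[0,0,-14,0,0,0,-1]]
  ]
}}

```text
time_s: 4.4
position: [521.5, -161.9, 102.1]
tcp_rot: [-0.634, -3.075, -0.0]
ft_force: [-0.4, 0.1, 0.8]
finger_gap: 0.0
gripper_force: 0.0
```

Call:
{"api": "jog_arm", "payload": {
  "rows": [
    [[0,0,-2,0,0,0,-1],[0,0,-4,0,0,0,-1],[0,0,-4,0,0,0,-1]]
  ]
}}

```text
time_s: 4.65
position: [521.8, -162.0, 98.6]
tcp_rot: [-0.634, -3.076, -0.0]
ft_force: [0.6, 0.2, -0.4]
finger_gap: -0.0
gripper_force: 0.0
```

```bash
python3 m.py 522 -162
```

```text
4.65 [ 521.83990634 -161.99615289   98.60222058] [ 0.58594074  0.23161628 -0.36544205]
[[ 530. -168.  134.]
 [ 533. -160.  135.]
 [ 532. -163.  135.]
 [ 524. -173.  137.]] [[203, 223], [203, 226], [203, 225], [201, 221]]
pointer [  0. 358.   2. 356.] [148. 154. 160. 172.] 247.53766
marker [134. 136. 132. 138.] [ 50.  65.  68. 110.] 199.65605
```

Call:
{"api": "jog_arm", "payload": {
  "rows": [
    [[0,0,-2,0,0,0,-1],[0,0,-4,0,0,0,-1],[0,0,-4,0,0,0,-1]]
  ]
}}

```text
time_s: 4.95
position: [522.3, -162.1, 94.9]
tcp_rot: [0.634, 3.076, 0.0]
ft_force: [1.1, -0.0, 1.2]
finger_gap: -0.003
gripper_force: 0.7
```

```bash
python3 m.py 522 -162
```

```text
4.95 [ 522.28542564 -162.12286086   94.88335656] [ 1.09504807e+00 -1.06625776e-03  1.20996335e+00]
[[ 530. -168.  134.]
 [ 532. -163.  135.]
 [ 533. -166.  136.]
 [ 523. -173.  136.]] [[203, 223], [203, 225], [203, 224], [201, 221]]
pointer [20. 22. 18. 24.] [148. 151. 157. 166.] 247.46136
marker [134. 136. 132. 138.] [ 50.  65.  68. 111.] 200.27197
```

Call:
{"api": "jog_arm", "payload": {
  "rows": [
    [[0,0,-2,0,0,0,-1],[0,0,-4,0,0,0,-1],[0,0,-6,0,0,0,-1],[0,0,-6,0,0,0,-1]]
  ]
}}

```text
time_s: 5.33
position: [522.4, -162.1, 89.1]
tcp_rot: [0.635, 3.076, 0.0]
ft_force: [-0.2, 0.4, 5.3]
finger_gap: -0.002
gripper_force: 2.6
```

```bash
python3 m.py 522 -162
```

```text
5.3333 [ 522.37048993 -162.14008025   89.05223144] [-0.23050071  0.3621266   5.27201942]
[[ 531. -166.  134.]
 [ 534. -155.  135.]
 [ 528. -165.  135.]
 [ 531. -168.  135.]] [[203, 224], [203, 228], [202, 224], [203, 223]]
pointer [88. 86. 90. 92.] [178. 184. 185. 200.] 247.4389
marker [134. 136. 132. 138.] [ 51.  66.  69. 111.] 201.40497
```

Call:
{"api": "jog_arm", "payload": {
  "rows": [
    [[0,0,-2,0,0,0,-1],[0,0,-4,0,0,0,-1],[0,0,-4,0,0,0,-1],[0,0,-4,0,0,0,-1],[0,0,-4,0,0,0,-1],[0,0,-4,0,0,0,-1],[0,0,-4,0,0,0,-1],[0,0,-4,0,0,0,-1]]
  ]
}}

```text
time_s: 6.05
position: [522.4, -162.2, 85.6]
tcp_rot: [0.635, 3.076, 0.0]
ft_force: [-1.7, 0.1, 7.5]
finger_gap: -0.002
gripper_force: 3.8
```

```bash
python3 m.py 522 -162; python3 - <<'E'
from h import *
a=snap('scene')
cv2.imwrite('pics/c3.png',cv2.resize(a['image'][165:285,205:335,::-1],(650,600),interpolation=cv2.INTER_CUBIC))
E
```

```text
6.05 [ 522.35725589 -162.15151915   85.61146888] [-1.68929899  0.09434663  7.45299503]
[[ 530. -154.  134.]
 [ 525. -173.  134.]
 [ 534. -155.  134.]
 [ 536. -161.  134.]] [[202, 228], [202, 221], [203, 228], [204, 226]]
pointer [132. 130. 134. 128.] [172. 176. 178. 190.] 247.61215
marker [134. 136. 132. 138.] [ 50.  64.  69. 110.] 201.3504
```

View pics/c3.png

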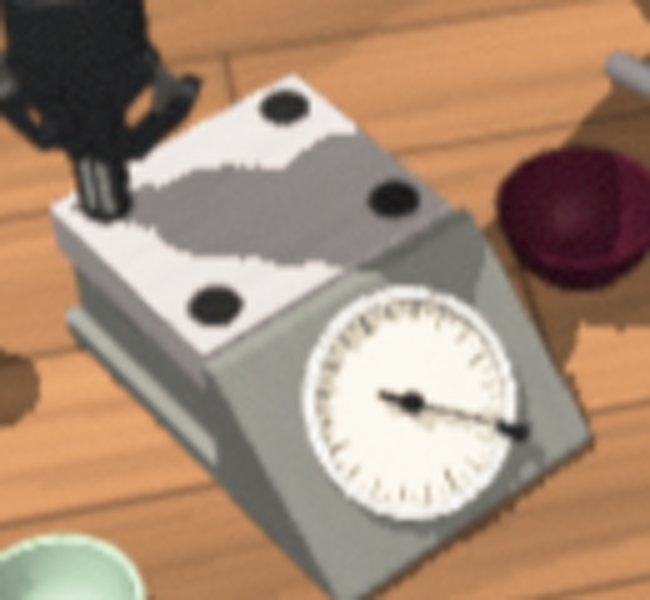

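The pointer lies on the marker tab (crop 520,432), with the fingers on the back left pad. Next I'll release it.

Call:
{"api": "jog_arm", "payload": {
  "rows": [
    [[0,0,-0.5,0,0,0,-1],[0,0,0,0,0,0,-1],[0,0,4,0,0,0,-1],[0,0,8,0,0,0,-1],[0,0,12,0,0,0,-1],[0,0,20,0,0,0,-1],[0,0,30,0,0,0,-1],[0,0,45,0,0,0,-1],[0,0,45,0,0,0,-1],[0,0,45,0,0,0,-1],[0,0,45,0,0,0,-1]]
  ]
}}

```text
time_s: 7.07
position: [521.7, -161.9, 129.6]
tcp_rot: [-0.634, -3.076, -0.0]
ft_force: [-0.3, 0.7, 0.4]
finger_gap: 0.001
gripper_force: 0.0
```

```bash
python3 m.py 522 -162;python3 - <<'E'
from h import *
b=snap('top')
for c,n in blobs(b,(315,130,435,250),60,8): print(np.round(c,1),n)
E
```

```text
7.0667 [ 521.66272107 -161.86502434  129.62592504] [-0.31755385  0.65716954  0.36324834]
[[ 528. -167.  163.]
 [ 529. -164.  163.]
 [ 528. -156.  164.]
 [ 532. -159.  165.]] [[195, 222], [195, 223], [194, 226], [195, 225]]
pointer [  0. 358.   2. 356.] [149. 153. 161. 172.] 247.49512
marker [134. 136. 132. 138.] [ 50.  66.  69. 110.] 195.93681
[333.5 156. ] 25
[356.1 157.7] 24
[342.4 201.7] 322
[380.6 173.8] 16
[399.7 175.9] 97
[353.8 198.5] 114
[318.4 211.4] 232
[339.1 215.8] 36
[350.2 228.2] 13
[356.1 240. ] 25
[373.2 237.6] 99
```

Call:
{"api": "jog_arm", "payload": {
  "rows": [
    [[5,20,0,0,0,0,-1],[11,48,0,0,0,0,-1],[18,80,0,0,0,0,-1],[25,112,0,0,0,0,-1],[31,138,0,0,0,0,-1],[36,158,0,0,0,0,-1],[36,158,0,0,0,0,-1],[36,158,0,0,0,0,-1],[36,158,-10,0,0,0,-1],[36,158,-20,0,0,0,-1],[36,158,-26,0,0,0,-1],[36,158,-26,0,0,0,-1]]
  ]
}}

```text
time_s: 8.17
position: [556.1, -5.3, 101.7]
tcp_rot: [-0.637, -3.072, 0.002]
ft_force: [-0.9, 0.0, -0.2]
finger_gap: 0.002
gripper_force: 0.0
```

```bash
python3 m.py 558 -4; python3 - <<'E'
from h import *
a=snap('scene')
cv2.imwrite('pics/c4.png',cv2.resize(a['image'][165:285,205:335,::-1],(650,600),interpolation=cv2.INTER_CUBIC))
E
```

```text
8.1667 [556.13767222  -5.29262838 101.66452129] [-0.88866035  0.00769267 -0.24069547]
[[568.  -6. 136.]
 [565.  -5. 136.]
 [564. -10. 137.]
 [565. -13. 139.]] [[202, 283], [201, 283], [201, 281], [201, 280]]
pointer [  0. 358.   2. 356.] [147. 152. 159. 171.] 246.98026
marker [134. 136. 132. 138.] [ 49.  64.  68. 109.] 203.32304
```

View pics/c4.png

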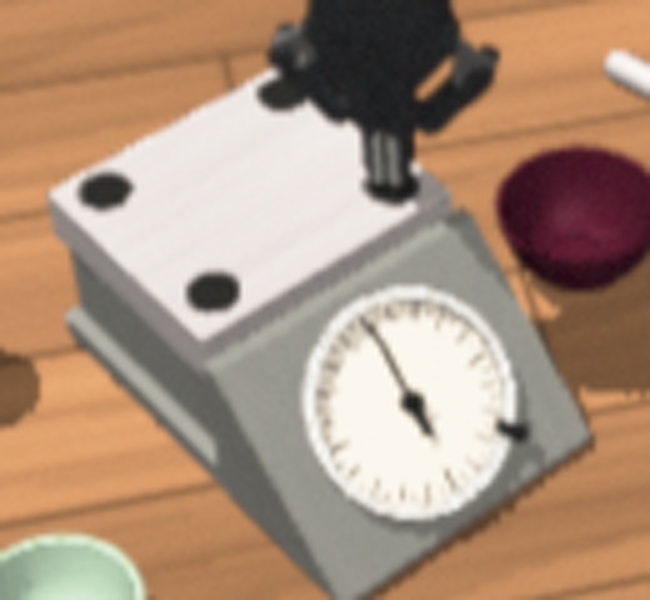

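The fingertips are just above the front right pad (crop 390,185) and the pointer is at zero. Now I'll press.

Call:
{"api": "jog_arm", "payload": {
  "rows": [
    [[1,1,-2,0,0,0,-1],[1,1,-4,0,0,0,-1],[1,1,-6,0,0,0,-1],[1,1,-8,0,0,0,-1],[1,1,-10,0,0,0,-1],[1,1,-10,0,0,0,-1]]
  ]
}}

```text
time_s: 8.77
position: [559.2, -3.0, 93.9]
tcp_rot: [0.634, 3.077, 0.0]
ft_force: [0.7, 0.1, 1.3]
finger_gap: 0.001
gripper_force: 1.0
```

```bash
python3 m.py 558 -4
```

```text
8.7667 [559.23553994  -2.99494995  93.91061288] [0.65767016 0.09429326 1.31725965]
[[565. -16. 135.]
 [563.  10. 135.]
 [562. -16. 136.]
 [569.  -3. 136.]] [[202, 279], [200, 288], [201, 279], [202, 284]]
pointer [28. 30. 32. 34.] [163. 166. 173. 182.] 246.90668
marker [134. 136. 132. 138.] [ 50.  64.  68. 109.] 203.45294
```

Call:
{"api": "jog_arm", "payload": {
  "rows": [
    [[0,0,-2,0,0,0,-1],[0,0,-4,0,0,0,-1],[0,0,-6,0,0,0,-1],[0,0,-7,0,0,0,-1],[0,0,-7,0,0,0,-1]]
  ]
}}

```text
time_s: 9.23
position: [559.3, -3.0, 87.3]
tcp_rot: [0.634, 3.076, 0.001]
ft_force: [-0.6, 0.4, 6.5]
finger_gap: -0.0
gripper_force: 3.2
```

```bash
python3 m.py 558 -4
```

```text
9.2333 [559.27741451  -2.97248939  87.25371371] [-0.5735953   0.37385234  6.46516233]
[[568.   3. 134.]
 [571.  -3. 134.]
 [569.  -0. 135.]
 [573.  -1. 135.]] [[202, 286], [203, 284], [202, 285], [203, 285]]
pointer [112. 110. 114. 108.] [178. 179. 188. 190.] 246.93625
marker [134. 136. 132. 138.] [ 50.  65.  68. 110.] 203.19522
```

Call:
{"api": "jog_arm", "payload": {
  "rows": [
    [[0,0,-1,0,0,0,-1],[0,0,-2,0,0,0,-1],[0,0,-2,0,0,0,-1],[0,0,-2,0,0,0,-1],[0,0,-2,0,0,0,-1],[0,0,-2,0,0,0,-1],[0,0,-2,0,0,0,-1],[0,0,-2,0,0,0,-1]]
  ]
}}

```text
time_s: 9.95
position: [559.3, -3.0, 85.6]
tcp_rot: [0.635, 3.076, 0.001]
ft_force: [-2.8, 0.3, 8.3]
finger_gap: -0.005
gripper_force: 3.8
```

```bash
python3 m.py 558 -4
```

```text
9.95 [559.26205412  -2.98395747  85.60366024] [-2.77363697  0.32094526  8.34341271]
[[564. -14. 134.]
 [570.   8. 134.]
 [569.   3. 134.]
 [567.  -8. 135.]] [[202, 280], [202, 288], [202, 286], [202, 282]]
pointer [132. 134. 130. 136.] [169. 173. 175. 184.] 246.95654
marker [134. 136. 132. 138.] [ 50.  65.  68. 109.] 203.0668
```

The pointer reads 132–134° against the marker's 134–136°, and it was held there for about 0.5 s. Now I'll release.

Call:
{"api": "jog_arm", "payload": {
  "rows": [
    [[0,0,0,0,0,0,-1],[0,0,4,0,0,0,-1],[0,0,8,0,0,0,-1],[0,0,12,0,0,0,-1],[0,0,20,0,0,0,-1],[0,0,35,0,0,0,-1],[0,0,60,0,0,0,-1],[0,0,80,0,0,0,-1],[0,0,90,0,0,0,-1],[0,0,90,0,0,0,-1],[0,0,90,0,0,0,-1],[0,0,90,0,0,0,-1]]
  ]
}}

```text
time_s: 11.0
position: [558.0, -3.0, 173.6]
tcp_rot: [-0.634, -3.074, 0.001]
ft_force: [0.1, -0.4, -1.7]
finger_gap: -0.003
gripper_force: 0.0
```

```bash
python3 m.py 558 -4; python3 -c "
from h import *
print(manip.hand_in())"
```

```text
11.0 [557.97551912  -2.98722841 173.59172832] [ 0.07394293 -0.36525328 -1.65686223]
[[565.   1. 203.]
 [568.  -2. 206.]
 [562.  -9. 207.]
 [568.  -5. 207.]] [[183, 284], [183, 283], [182, 280], [183, 282]]
pointer [  0. 358.   2. 356.] [147. 152. 160. 170.] 247.0
marker [134. 136. 132. 138.] [ 49.  64.  68. 109.] 203.0704
the job is handed in; nothing more can be done
None
```

I pressed the back left and then the front right pad until the pointer met the marker (within about 2–4°), held each about 0.5 s and let go; the pointer came back to zero both times, and I handed the job in at 11 s (no verdict was returned).

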